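# Refix the cam tongue of the key-cabinet lock with fingertip strokes on its wing nut

### The arm

A 6-joint arm with a two-finger parallel gripper is mounted at the origin on the work surface. World frame = base frame: x ahead of the robot, y to its left, z up, the work surface at z = 0. Lengths are in mm, angles in rad, forces in N, time in s.
With the tool pointing down it reaches from about 350 to 850 mm from the base axis. Payload 8.1 kg.
Tool frame: the origin (TCP) lies at the very end of the fingers, on their centre line; the grasp point (between the pads) lies 19 mm behind it (tcp_to_grasp is the distance from the TCP to the grasp point, in mm); z points along the fingers, y is the line along which they close (so a half turn about z gives the same grasp; the last joint's range is limited). The gripper opens to 93 mm and grips with 3 to 60 N. Pads are 15 mm wide; open, the fingers measure 128 mm over their backs; the gripper's body (75 mm by 188 mm) begins 65 mm behind the grasp point.
Start: joints at [1.258, 0.13, 1.488, -0, 1.523, -0.085], TCP at [135.478, 584.509, 218.635] pointing down, gripper open.
Joint ranges: [-2.96, 2.96], [-0.89, 2.26], [0.02, 2.5], [-1.34, 4.48], [0, 2.73], [-2.66, 2.66]. Speed limits (rad/s): [2.39, 2.39, 2.79, 3.14, 3.14, 3.14].

### API

Orientations are given as [roll, pitch, yaw] about the fixed x, y, z axes, in that order (R = Rz(yaw) Ry(pitch) Rx(roll)).
In Python, from bench import get_state, grab_frame, close_job, tcp_to_grasp gives the robot as it stands. The module is installed in compiled form; this text tells all that it offers.
- The arm moves only by the tool servo_tool, never from a script. Its argument "increments" is text: rows parted by semicolons, each of 4 numbers parted by spaces: the shift along the world's x, y, z in cm, then the turn about the world's z in rad. A call has 1 to 20 rows; each row shifts and turns the commanded pose from where the row before left it; what a row does not reach is not made up. A row lasts 1/8 s, in which the tool goes at most 62.5 mm and 10.7 degrees, less where a joint would pass 70% of its speed; a pose out of reach is approached as far as the arm can. A call with a gripper value outside its range is refused whole. "hand" is the finger opening in cm, from 0 to 9.3, set as the call begins (left out, the last holds). The fingers move at their own pace and stop on an object; "squeeze" is the grip in N (left out, the last holds). Time passes only in rows, so rows that do not move let the fingers close. It gives the time, the measured TCP pose, the force, the opening and the grip force at its end, in the units of the state.
- get_state(): the state, without advancing time (a new reading comes with each control period).
- grab_frame(name): name is "scene" or "top" or "wrist"; returns a dict with "pixels" (384x512x3 uint8, red, green, blue), "fx", "fy", "cx", "cy" (pixels), "world_to_cam" (4x4, takes a point from world to camera coordinates). Camera axes: x right, y down, z forward; pixel columns grow to the right and rows downward; lengths in mm; the calibration is good to about 2 mm. A picture is of the moment at which its call begins. There is no depth.
- close_job(): hands the job in; it is judged then, once.
The state is a dict: "time_s": time; "joint_positions": joint angles; "joint_vel": joint speeds; "joint_torque": joint torques, N m; "eef_pos": TCP position; "ee_rot": TCP orientation; "wrist_force": force on the tool from outside, world axes, zero at the start; "wrist_torque": the same for the moment, N m; "width": finger opening in mm; "grasp_force": force on a finger pad.
Only numpy, scipy, OpenCV 4.12 (cv2) and the standard library are available. Lean on these libraries where they do the work, as an engineer would, in place of code of your own. Each camera call takes 0.05 s, during which the arm holds its last target. There are 200 camera calls.

### The job

The key cabinet's lower door lies face down on the ledge because the tongue of its bronze cam lock has worked loose. With a fingertip, first push the tongue clockwise round to its stop, where it stands straight out over the door's edge and can no longer turn along with the nut; then stroke the wings of the loose wing nut round clockwise, stroke after stroke, until the nut is fully home on the tongue. Only push: do not pinch or grip the nut or the tongue, and leave the key, the handle, the glass chimney and the brass plate where they are.

Things in the scene. Friction and masses are not known exactly. Their poses are not given: they have to be found in the camera images.
- door: The oak lower door, 240 x 320 mm, frame painted blue-grey, lying face down on a cork mat (270 x 350 mm), fixed; origin at the middle of the mat's underside on the ledge, x across the door (hinges at +x, lock at -x), y along its height. Frame top 26 mm above the ledge; the lock's ring nut and barrel end (radius up to 21 mm) rise to 40 mm, 85 mm from the middle along -x.
- lock_axis (a point): Point on the vertical turning axis of the bronze cam lock, shared by tongue and wing nut, at the height of the nut's seat (48 mm above the ledge). Fixed to the door; its axes are the door's: -x points straight out over the door's lock edge (35 mm away), y runs along that edge, z up. The threaded spindle on it is 12 mm thick and ends 76 mm above the ledge.
- cam_tongue (a joint): Angle (rad) of the flat bronze tongue from its stop: 0 = at the stop, pointing straight out over the door's edge (-x of lock_axis); grows anticlockwise seen from above, to 1.75. Push it clockwise to reach 0. It stays where it is left (friction 0.08 N m) and carries the nut round with it.
- tongue_end (a point): Middle of the outer end of the tongue: 68 mm from the lock axis, 43 mm above the ledge. The tongue is a bar 19 mm wide and 6 mm thick, 40 to 46 mm above the ledge, so it hangs 14 mm clear of the door frame.
- wing_nut (a joint): Angle (rad) by which the bronze wing nut is unscrewed relative to the tongue: 0 = fully home on its seat; grows anticlockwise seen from above (right-hand thread, 3 mm rise a turn). Clockwise strokes bring it to 0. Turns lightly (0.015 N m), stays where it is left; when home it stops hard and any more torque goes into the tongue.
- wing_1 (a point): Centre of one of the nut's two upright ear-shaped wings: 20 mm from the lock axis, 18 mm above the nut's foot (66 mm above the ledge when home). Each is an upright disc, radius 13 mm, 6 mm thick, in the plane of axis and radius, flat faces tangential; 66 mm over both tips. Wing bottom 5 mm, top 31 mm above the nut's foot; hub between them 22 mm in diameter, 14 mm high.
- wing_2 (a point): Centre of the opposite wing, the same as wing_1, half a turn away.
- key_mid (a point): Bystander: middle of a blackened iron rim-lock key, 142 mm long, lying on the ledge, 4 mm above it; its x axis runs along the shank.
- handle_mid (a point): Bystander: middle of a turned juniper handle standing upright on the ledge, 104 mm tall, 33 mm in diameter.
- chimney_mid (a point): Bystander: middle of a green glass lantern chimney standing upright on the ledge, 150 mm tall, 68 mm in diameter.
- escutcheon_mid (a point): Bystander: middle of an oval brass escutcheon plate, 100 x 30 x 4 mm, lying on the door's inner panel (panel top 16 mm above the ledge); long axis is its y.

How it is judged:
By the outcome, as a careful person would: the job done as asked, in the order asked, and still so for the second after the job is handed in, with the robot touching nothing.
It also fails if it takes over 64 s, if anything falls off the work surface, if the arm or the gripper's body presses on something with over 40 N, if the wrist force passes 120 N, or if a joint passes its speed limit or range.

## Working session

There is one attempt and no reset: what is moved stays moved. The work goes in short steps, Python scripts to look and compute and a tool call to move; the robot and the scene stay as the last step left them, time stands still between calls to the robot, and variables do not carry over. Pictures are saved under pics/ and viewed, at most 10 in all, crops included, and the job is handed in when it is done.

Besides the shell and the picture viewer there is one more tool, called as a command line: name --argument value ..., lists and objects as JSON in quotes. servo_tool: Moves the arm, as the interface text tells. Its arguments: {"type":"object","properties":{"increments":{"type":"string"},"hand":{"type":"number"},"squeeze":{"type":"number"}},"required":["increments"]}

```bash
mkdir -p pics; cat > h.py <<'E'
import numpy as np, cv2
from bench import *
def ray(f,u,v,z):
    M=np.array(f["world_to_cam"]);R=M[:3,:3];t=M[:3,3]
    d=R.T@np.array([(u-f["cx"])/f["fx"],(v-f["cy"])/f["fy"],1]);c=-R.T@t
    return c+d*(z-c[2])/d[2]
def proj(f,p):
    M=np.array(f["world_to_cam"]);q=M[:3,:3]@np.array(p)+M[:3,3]
    return f["fx"]*q[0]/q[2]+f["cx"],f["fy"]*q[1]/q[2]+f["cy"]
def save(f,n,crop=None,s=1):
    im=f["pixels"][:,:,::-1]
    if crop: a,b,c,d=crop; im=im[b:d,a:c]
    cv2.imwrite("pics/"+n,cv2.resize(im,None,fx=s,fy=s,interpolation=cv2.INTER_CUBIC))
E
python3 - <<'E'
from h import *
import pickle
s=get_state();print(s)
for n in("top","scene"):
    f=grab_frame(n);save(f,n+"0.png",None,1.5);pickle.dump(f,open(n+"0.pkl","wb"))
E
```

```text
{'time_s': 0.0, 'joint_positions': array([ 1.25761163e+00,  1.31115798e-01,  1.48926947e+00,  3.35459538e-05,
        1.52297765e+00, -8.54396308e-02]), 'joint_vel': array([-0.0008325 , -0.00030571,  0.0010808 ,  0.00089676,  0.00303707,
        0.00015299]), 'joint_torque': array([ 9.57526436e-05, -5.59847939e+01, -4.91759920e+01,  7.67010637e-02,
        3.54181929e-02, -1.70462372e-04]), 'eef_pos': array([135.28657191, 583.98038069, 217.61991988]), 'ee_rot': array([-3.13983171e+00, -1.84449141e-04,  2.91384579e+00]), 'wrist_force': array([0.54963527, 0.66106174, 0.1547915 ]), 'wrist_torque': array([-0.00674149,  0.05340824,  0.0364515 ]), 'grasp_force': 0.0, 'width': 93.13365105016241}
```

View pics/top0.png

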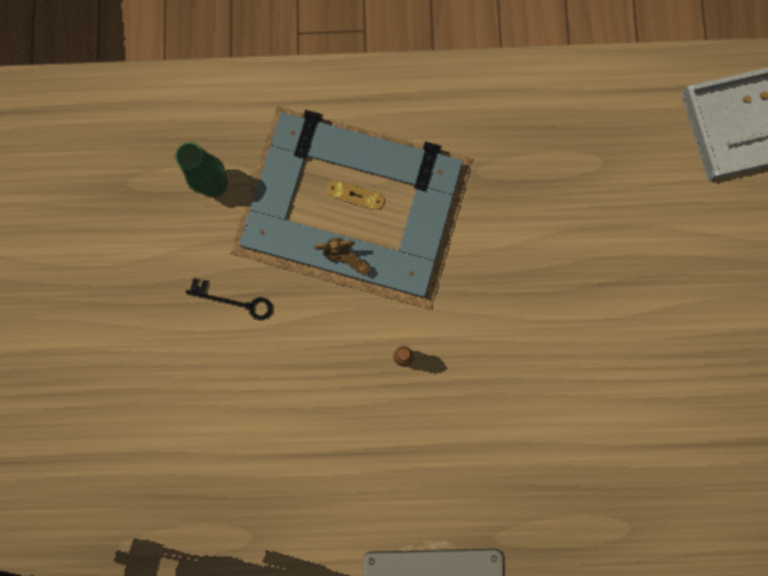

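View pics/scene0.png

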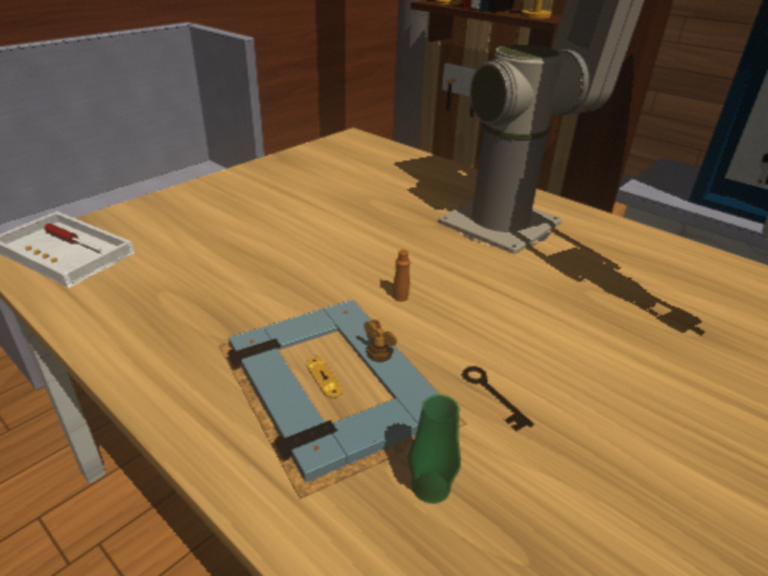

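```bash
python3 - <<'E'
from h import *
import pickle
f=pickle.load(open("top0.pkl","rb"))
P=np.array([ray(f,u/1.5,v/1.5,3)[:2] for u,v in[(278,108),(473,158),(432,307),(233,253)]])
print(P.round(1)); print([np.linalg.norm(P[i]-P[i-1]).round(1) for i in range(4)])
m=P.mean(0); ex=(P[0]+P[1]-P[2]-P[3]);ex/=np.linalg.norm(ex);print(m,ex,np.arctan2(ex[1],ex[0]));ax=m-85*ex;print("lock",ax)
print("proj lock z48,76",proj(f,[*ax,48]),proj(f,[*ax,76]))
for n,u,v,z in[("handle",403,356,104),("chim top",190,155,150),("key",262,308,4),("esc",356,195,20),("tongue",362,268,46)]: print(n,ray(f,u/1.5,v/1.5,z)[:2].round(0))
save(f,"top0c.png",(195,145,265,195),11)
E
```

```text
[[850.1 238.9]
 [748.1 -94.5]
 [494.5 -14.8]
 [596.3 317. ]]
[np.float64(265.6), np.float64(348.6), np.float64(265.8), np.float64(347.1)]
[672.24935337 111.67427151] [ 0.95486563 -0.29703808] -0.301589224448591
lock [591.08577439 136.92250805]
proj lock z48,76 (np.float64(224.98221142018704), np.float64(165.00259730250139)) (np.float64(224.06677838019996), np.float64(162.73170681779098))
handle [410.  37.]
chim top [721. 351.]
key [501. 268.]
esc [685. 106.]
tongue [556.  98.]
```

View pics/top0c.png

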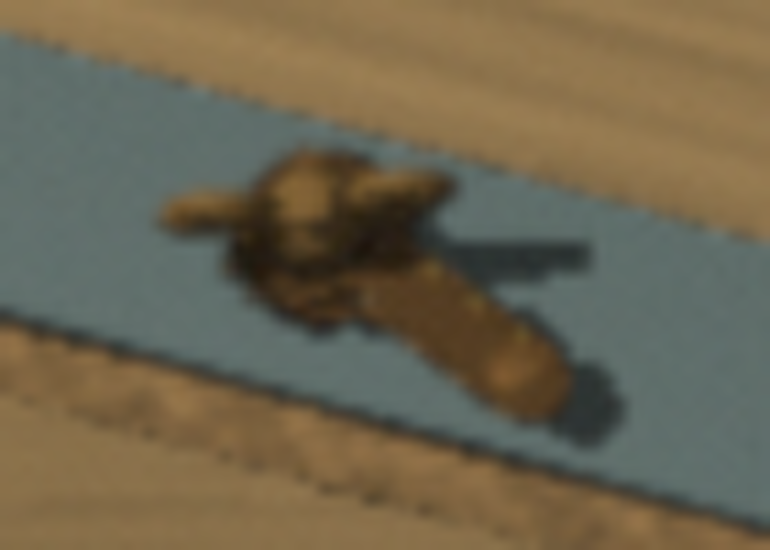

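Mat corners give a 348 x 266 mm rectangle, which fits the mat. The axis is at about (591,137). The tongue end, crop (560,390), points to about -128°, so the tongue is about 1.2 rad from its stop. The wings lie roughly along world y. I'll close the hand and go above the far side of the tongue.

servo_tool --increments "3.7 -4.3 -0.6 -0.006; 3.7 -4.3 -0.6 -0.006; 3.7 -4.3 -0.6 -0.006; 3.7 -4.3 -0.6 -0.006; 3.7 -4.3 -0.6 -0.006; 3.7 -4.3 -0.6 -0.006; 3.7 -4.3 -0.6 -0.006; 3.7 -4.3 -0.6 -0.006; 3.7 -4.3 -0.6 -0.006; 3.7 -4.3 -0.6 -0.006; 3.7 -4.3 -0.6 -0.006; 3.9 -4.0 -0.2 -0.006; 0 0 0 0; 0 0 0 0" --hand 0 --squeeze 5

```text
time_s: 1.85
eef_pos: [580.9, 71.6, 150.0]
ee_rot: [-3.142, -0.002, 2.841]
wrist_force: [0.1, -0.1, 0.1]
width: 0.4
grasp_force: 0.0
```

```bash
python3 - <<'E'
from h import *
import pickle
f=grab_frame("wrist");save(f,"w1.png",None,1.5);pickle.dump(f,open("w1.pkl","wb"))
g=grab_frame("scene");pickle.dump(g,open("s1.pkl","wb"))
s=get_state();print(s["time_s"],s["eef_pos"],s["ee_rot"],s["width"],s["wrist_force"])
print(proj(f,[591,137,48]),proj(f,[591,137,76]),"scene",proj(g,[591,137,48]))
E
```

```text
1.95 [580.731292    72.5080832  150.50594814] [ 3.14146582e+00 -6.38699594e-04  2.84292343e+00] 0.33438930648405457 [-0.38812363  0.46423766  0.2595373 ]
(np.float64(329.31530384323156), np.float64(180.78270666610237)) (np.float64(337.1914097593309), np.float64(188.78845694114045)) scene (np.float64(252.26139991444595), np.float64(228.77464314047245))
```

View pics/w1.png

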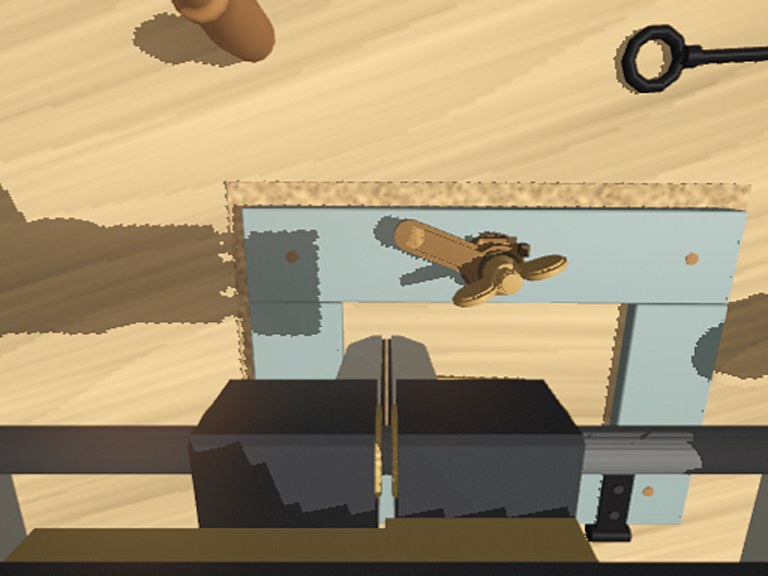

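```bash
python3 - <<'E'
from h import *
import pickle
f=pickle.load(open("w1.pkl","rb"));g=pickle.load(open("s1.pkl","rb"))
M=np.array(f["world_to_cam"]);print("cam",-M[:3,:3].T@M[:3,3])
tcp=np.array([580.8,72,150]);a=np.array([.297,.955,0]);b=np.array([.955,-.297,0])
for dz in(0,20,40,60,84):print(dz,[tuple(round(c*1.5) for c in proj(f,tcp+[0,0,dz]+s*17.5*a-7.5*b)) for s in(-1,0,1)])
A=ray(f,511/1.5,281/1.5,76);print("axis@76",A)
print("tongue end top",ray(f,398/1.5,235/1.5,46),"side pts",ray(f,410/1.5,220/1.5,46),ray(f,400/1.5,247/1.5,46))
for z in(66,70,74,78,82):
  p,q=ray(f,458/1.5,299/1.5,z),ray(f,564/1.5,262/1.5,z);print(z,p.round(1),q.round(1),np.linalg.norm(p-q),((p+q)/2).round(1))
u,v=map(int,proj(g,[591,137,60]));save(g,"s1c.png",(u-40,v-35,u+40,v+25),10)
E
```

```text
cam [510.29201067  93.44153215 316.04721948]
0 [(341, 337), (386, 337), (431, 337)]
20 [(336, 359), (386, 359), (437, 359)]
40 [(329, 386), (387, 386), (444, 386)]
60 [(320, 423), (387, 423), (454, 423)]
84 [(304, 485), (387, 485), (470, 485)]
axis@76 [590.6428448  139.98273887  76.        ]
tongue end top [553.2214802   88.10563817  46.        ] side pts [546.81676167  97.4177839   46.        ] [560.48174261  87.15989469  46.        ]
66 [595.4 110.6  66. ] [592.1 172.7  66. ] 62.19699335881564 [593.7 141.6  66. ]
70 [594.  110.3  70. ] [590.7 171.4  70. ] 61.202029391814946 [592.4 140.9  70. ]
74 [592.7 110.   74. ] [589.4 170.2  74. ] 60.20706542481422 [591.1 140.1  74. ]
78 [591.3 109.8  78. ] [588.1 168.9  78. ] 59.212101457813546 [589.7 139.3  78. ]
82 [589.9 109.5  82. ] [586.8 167.6  82. ] 58.21713749081281 [588.4 138.6  82. ]
```

View pics/s1c.png

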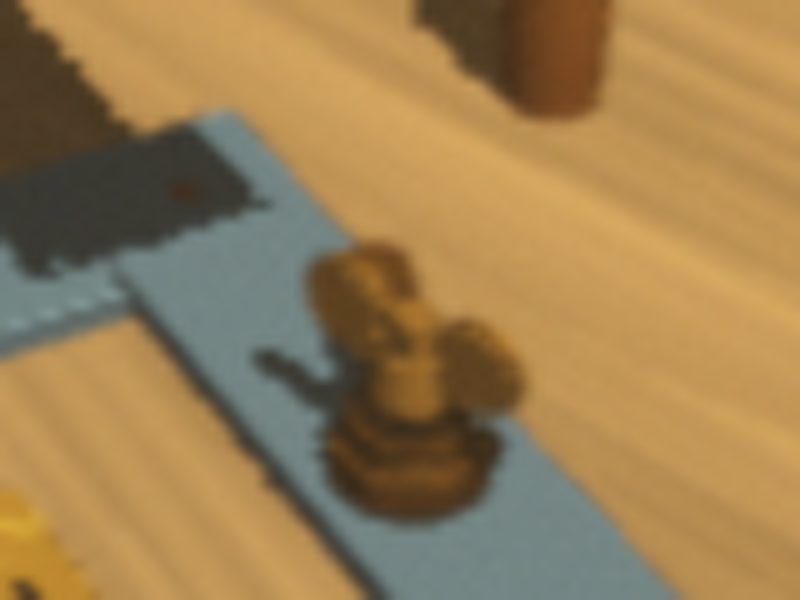

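```bash
cat > fit.py <<'E'
from h import *
from scipy.optimize import least_squares
th=np.linspace(0,2*np.pi,60)
def wing(ax,h,psi):
    r=np.array([np.cos(psi),np.sin(psi),0]);n=np.array([-r[1],r[0],0])
    c=np.array([*ax,48+h+18])+20*r
    return np.array([c+13*np.cos(t)*r+13*np.sin(t)*np.array([0,0,1])+s*3*n for t in th for s in(-1,1)])
def ext(f,*a):
    P=np.array([proj(f,p) for p in wing(*a)]);return [*P.min(0),*P.max(0)] # L T R B
E
python3 - <<'E'
from fit import *
import pickle
f=pickle.load(open("w1.pkl","rb"));g=pickle.load(open("s1.pkl","rb"))
u,v=map(int,proj(g,[591,137,60]));o=np.array([u-40,v-35])
def res(x,full=False):
    ax,h,p=x[:2],x[2],x[3]
    E1,E2=ext(f,ax,h,p),ext(f,ax,h,p+np.pi)   # p: wing to +y
    G1,G2=ext(g,ax,h,p),ext(g,ax,h,p+np.pi)
    m=np.array([E1[2]*1.5,E1[1]*1.5,E2[0]*1.5,E2[3]*1.5])
    r1=(m-[567,254,453,306])/1.5
    sg=np.array([(G2[0]-o[0])*10,(G2[1]-o[1])*10,(G1[2]-o[0])*10,(G1[3]-o[1])*10])
    r2=(sg-[307,243,526,413])/10-np.tile(x[4:6],2)
    return np.r_[r1,r2,x[4:6]*.3]
s=least_squares(res,[591,139.5,6,1.6,0,0]);print(s.x.round(2),res(s.x).round(2))
E
```

```text
[ 5.9420e+02  1.4168e+02 -4.2200e+00  1.6300e+00 -4.9000e-01  3.9600e+00] [ 0.42 -0.07 -0.51  0.04 -0.43 -0.11  0.39  0.47 -0.15  1.19]
```

```bash
python3 - <<'E'
from h import *
ax=np.array([591,139.]);a=np.array([.297,.955]);b=np.array([.955,-.297]);p=None
for d in (0,0,8,16,24,32,40,48,56,60,64,66,68,70,72):
    phi=np.radians(-126.5-d);r=np.array([np.cos(phi),np.sin(phi)]);t=np.array([r[1],-r[0]])
    h=17.5*abs(a@t)+7.5*abs(b@t);c=ax+58*r-t*(9.5+h+(8 if p is None else 0))
    print(d,c.round(1),None if p is None else ((c-p)/10).round(2));p=c
E
```

```text
0 [580.9  74.3] None
0 [574.5  79.1] [-0.64  0.48]
8 [567.6  80.7] [-0.69  0.16]
16 [560.6  83.3] [-0.69  0.26]
24 [553.8  87. ] [-0.69  0.37]
32 [547.2  91.8] [-0.66  0.49]
40 [541.2  97.9] [-0.6  0.6]
48 [536. 105.] [-0.52  0.72]
56 [531.8 113.2] [-0.42  0.82]
60 [530.2 117.7] [-0.16  0.44]
64 [528.9 122.3] [-0.13  0.46]
66 [528.4 124.6] [-0.05  0.24]
68 [528. 127.] [-0.04  0.24]
70 [527.7 129.5] [-0.03  0.24]
72 [527.4 131.6] [-0.03  0.22]
```

servo_tool --increments "0 0 -4 0; 0 0 -4 0; 0 0 -2.4 0; 0 0 -1.1 0; 0 0 0 0; 0 0 0 0"

```text
time_s: 2.7
eef_pos: [582.5, 71.9, 37.3]
ee_rot: [3.141, 0.002, 2.842]
wrist_force: [0.2, 0.3, 0.2]
width: 0.3
grasp_force: 0.0
```

servo_tool --increments "-0.64 0.7 0 0; -0.69 0.16 0 0; -0.69 0.26 0 0; -0.69 0.37 0 0; -0.66 0.49 0 0; -0.6 0.6 0 0; -0.52 0.72 0 0; -0.42 0.82 0 0; 0 0 0 0"

```text
time_s: 3.82
eef_pos: [531.7, 113.5, 35.4]
ee_rot: [-3.142, -0.001, 2.843]
wrist_force: [0.4, -0.4, 0.0]
width: 0.7
grasp_force: 0.0
```

servo_tool --increments "-0.16 0.44 0 0; -0.13 0.46 0 0; -0.05 0.24 0 0; 0 0 0 0"

```text
time_s: 4.32
eef_pos: [528.9, 124.3, 35.6]
ee_rot: [3.141, -0.0, 2.842]
wrist_force: [-0.3, -0.1, -0.1]
width: 0.4
grasp_force: 0.1
```

servo_tool --increments "-0.04 0.24 0 0; 0 0 0 0"

```text
time_s: 4.58
eef_pos: [528.6, 126.6, 35.6]
ee_rot: [-3.142, -0.0, 2.842]
wrist_force: [-0.2, -1.0, 0.1]
width: 0.5
grasp_force: 0.3
```

servo_tool --increments "-0.03 0.24 0 0; 0 0 0 0"

```text
time_s: 4.82
eef_pos: [528.3, 129.1, 35.7]
ee_rot: [3.142, 0.0, 2.842]
wrist_force: [1.0, -0.7, -0.4]
width: 0.6
grasp_force: 0.3
```

servo_tool --increments "-0.03 0.2 0 0; 0 0 0 0"

```text
time_s: 5.08
eef_pos: [527.9, 131.1, 35.6]
ee_rot: [3.142, -0.0, 2.842]
wrist_force: [1.0, -1.3, -0.7]
width: 0.7
grasp_force: 0.3
```

servo_tool --increments "0 0.15 0 0; 0 0 0 0"

```text
time_s: 5.32
eef_pos: [528.0, 132.5, 35.6]
ee_rot: [3.142, -0.0, 2.842]
wrist_force: [0.7, -1.2, -0.0]
width: 0.6
grasp_force: 0.3
```

servo_tool --increments "0 0.15 0 0; 0 0 0 0"

```text
time_s: 5.58
eef_pos: [528.0, 134.0, 35.6]
ee_rot: [3.142, -0.0, 2.842]
wrist_force: [0.7, -1.1, 0.2]
width: 0.7
grasp_force: 0.4
```

servo_tool --increments "0 0.15 0 0; 0 0 0 0"

```text
time_s: 5.82
eef_pos: [528.0, 134.7, 35.6]
ee_rot: [-3.14, 0.0, 2.842]
wrist_force: [0.7, -5.7, 0.3]
width: 0.7
grasp_force: 2.5
```

servo_tool --increments "0 0.15 0 0; 0 0 0 0"

```text
time_s: 6.08
eef_pos: [528.0, 135.0, 35.6]
ee_rot: [-3.139, 0.001, 2.842]
wrist_force: [-0.1, -10.4, 1.2]
width: 0.3
grasp_force: 5.1
```

servo_tool --increments "-0.5 -1.6 0 0; 0 0 0 0; 0 0 3 0; 0 0 4 0; 2 -1 2 0; 4 0 0 0; 3.9 0 0 0; 0 0 0 0; 0 0 0 0"

```text
time_s: 7.2
eef_pos: [621.2, 111.2, 125.1]
ee_rot: [-3.141, -0.001, 2.842]
wrist_force: [-0.4, -0.3, 0.6]
width: 0.4
grasp_force: 0.0
```

```bash
python3 - <<'E'
from h import *
import pickle
f=grab_frame("wrist");pickle.dump(f,open("w2.pkl","wb"))
s=get_state();print(s["time_s"],s["eef_pos"])
u,v=map(int,proj(f,[580,141,60]));print(u,v);save(f,"w2c.png",(u-75,v-50,u+75,v+60),5.3);print(u-75,v-50)
E
```

```text
7.25 [621.11049283 111.17334256 125.40516085]
278 142
203 92
```

View pics/w2c.png

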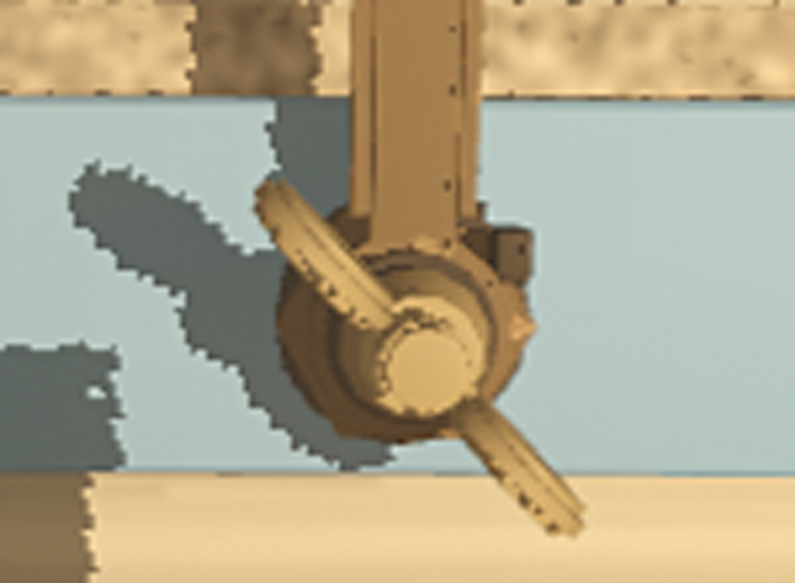

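```bash
python3 - <<'E'
from fit import *
import pickle
f1=pickle.load(open("w1.pkl","rb"));f=pickle.load(open("w2.pkl","rb"))
o=np.array([203,92])
P=lambda x,y:o+np.array([x,y])/5.3
L,T=P(255,180);R,B=P(585,536);S=P(428,368);Bc=P(405,330)
def res(x):
    ax,h,p=x[:2],x[2],x[3]
    E1,E2=ext(f,ax,h,p),ext(f,ax,h,p+np.pi)
    return np.r_[E1[0]-L,E1[1]-T,E2[2]-R,E2[3]-B,np.array(proj(f,[*ax,76]))-S]
for h0 in(0,10):
  s=least_squares(res,[592,141,h0,-2.6]);print(s.x.round(2),res(s.x).round(2))
ax=s.x[:2];print("barrel",np.array(proj(f,[*ax,40]))-Bc, "axis@76",ray(f,*S,76),"@40",ray(f,*Bc,40))
def res1(x):
    ax,h,p=x[:2],x[2],x[3]
    E1,E2=ext(f1,ax,h,p),ext(f1,ax,h,p+np.pi)
    m=np.array([E1[2]-567/1.5,E1[1]-254/1.5,E2[0]-453/1.5,E2[3]-306/1.5])
    return np.r_[m,np.array(proj(f1,[*ax,76]))-np.array([511,281])/1.5]
s=least_squares(res1,[592,141,5,1.6]);print(s.x.round(2),res1(s.x).round(2))
E
```

```text
[593.32 140.4   -6.25  -2.69] [-1.07 -1.62  0.43 -0.03  0.63  1.68]
[593.32 140.4   -6.25  -2.69] [-1.07 -1.62  0.43 -0.03  0.63  1.68]
barrel [1.17253894 1.12858956] axis@76 [592.02402712 140.30308224  76.        ] @40 [592.1336446 139.7355492  40.       ]
[591.64 140.3    2.06   1.62] [ 1.12 -0.81 -1.86 -0.13  0.66  1.02]
```

```bash
cat > path.py <<'E'
import numpy as np
ax=np.array([592.2,140.3]);a=np.array([.297,.955]);b=np.array([.955,-.297])
s=np.linspace(-1,1,141);B=np.array([17.5*x*a+7.5*y*b for x in s for y in(-1,-.5,0,.5,1)]+[17.5*x*a+7.5*y*b for y in s for x in(-1,1)])
def C(deg,r=27):
    p=np.radians(deg);R=np.array([np.cos(p),np.sin(p)]);n=np.array([-R[1],R[0]])
    rr=B@R+r;m=(rr>6)&(rr<33);off=3-(B@n)[m].min()
    c=ax+r*R+off*n
    d=np.hypot(*(B+c-ax).T).min();return c,d
if __name__=="__main__":
    tcp=np.array([621.1,111.2]);p=None
    for k in range(0,46):
        c,d=C(-140-12*k);print(-140-12*k,c.round(1),d.round(1),((c-(tcp if p is None else p))/10).round(2));p=c
        if k==30: break
E
python3 path.py
```

```text
-140 [583.6 108.6] 15.4 [-3.75 -0.26]
-152 [578.1 109.4] 16.2 [-0.55  0.08]
-164 [572.2 112. ] 15.8 [-0.58  0.26]
-176 [566.8 116.4] 16.1 [-0.54  0.45]
-188 [562.5 122.8] 17.6 [-0.43  0.63]
-200 [559.7 130. ] 20.6 [-0.28  0.72]
-212 [557.7 136.1] 24.2 [-0.2   0.61]
-224 [557.5 143.2] 26.5 [-0.02  0.71]
-236 [559.4 150.7] 26.9 [0.19 0.75]
-248 [565.8 158.8] 23.1 [0.64 0.8 ]
-260 [573.3 164.4] 17.7 [0.74 0.56]
-272 [580.7 167.7] 12.7 [0.75 0.33]
-284 [588.2 169.1] 10.1 [0.75 0.14]
-296 [592.3 170.3] 11.2 [0.41 0.12]
-308 [596.  171.6] 13.5 [0.38 0.13]
-320 [600.8 172. ] 15.4 [0.48 0.05]
-332 [606.3 171.2] 16.2 [ 0.55 -0.08]
-344 [612.2 168.6] 15.8 [ 0.58 -0.26]
-356 [617.6 164.2] 16.1 [ 0.54 -0.45]
-368 [621.9 157.8] 17.6 [ 0.43 -0.63]
-380 [624.7 150.6] 20.6 [ 0.28 -0.72]
-392 [626.7 144.5] 24.2 [ 0.2  -0.61]
-404 [626.9 137.4] 26.5 [ 0.02 -0.71]
-416 [625.  129.9] 26.9 [-0.19 -0.75]
-428 [618.6 121.8] 23.1 [-0.64 -0.8 ]
-440 [611.1 116.2] 17.7 [-0.74 -0.56]
-452 [603.7 112.9] 12.7 [-0.75 -0.33]
-464 [596.2 111.5] 10.1 [-0.75 -0.14]
-476 [592.1 110.3] 11.2 [-0.41 -0.12]
-488 [588.4 109. ] 13.5 [-0.38 -0.13]
-500 [583.6 108.6] 15.4 [-0.48 -0.05]
```

servo_tool --increments "-3.75 -0.26 0 0; 0 0 -3 0; 0 0 -2.6 0; 0 0 0 0; 0 0 0 0"

```text
time_s: 7.88
eef_pos: [584.7, 108.5, 71.0]
ee_rot: [3.141, 0.001, 2.842]
wrist_force: [1.1, 0.5, -0.1]
width: 0.5
grasp_force: 0.0
```

servo_tool --increments "-0.55 0.08 0 0; -0.58 0.26 0 0; -0.54 0.45 0 0; 0 0 0 0"

```text
time_s: 8.38
eef_pos: [567.3, 116.7, 69.8]
ee_rot: [3.142, -0.0, 2.842]
wrist_force: [-1.6, -0.3, 0.0]
width: 0.8
grasp_force: 0.4
```

servo_tool --increments "-0.43 0.63 0 0; -0.28 0.72 0 0; 0 0 0 0"

```text
time_s: 8.75
eef_pos: [560.3, 130.5, 69.5]
ee_rot: [3.142, -0.0, 2.843]
wrist_force: [-0.0, -0.1, 0.3]
width: 0.6
grasp_force: 0.0
```

```bash
python3 - <<'E'
from h import *
import pickle
f=grab_frame("scene");g=grab_frame("top");pickle.dump(f,open("s3.pkl","wb"));
u,v=map(int,proj(f,[592,140,60]));a=cv2.resize(f["pixels"][v-35:v+25,u-40:u+40,::-1],None,fx=5,fy=5,interpolation=cv2.INTER_CUBIC)
u,v=map(int,proj(g,[592,140,60]));b=cv2.resize(g["pixels"][v-30:v+30,u-40:u+40,::-1],None,fx=5,fy=5,interpolation=cv2.INTER_CUBIC)
w=grab_frame("wrist")["pixels"][:,:,::-1];w=cv2.resize(w,(400,300))
cv2.imwrite("pics/m3.png",np.vstack([np.hstack([a,b]),np.hstack([w,w*0])]))
E
```

```text
(no output)
```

View pics/m3.png

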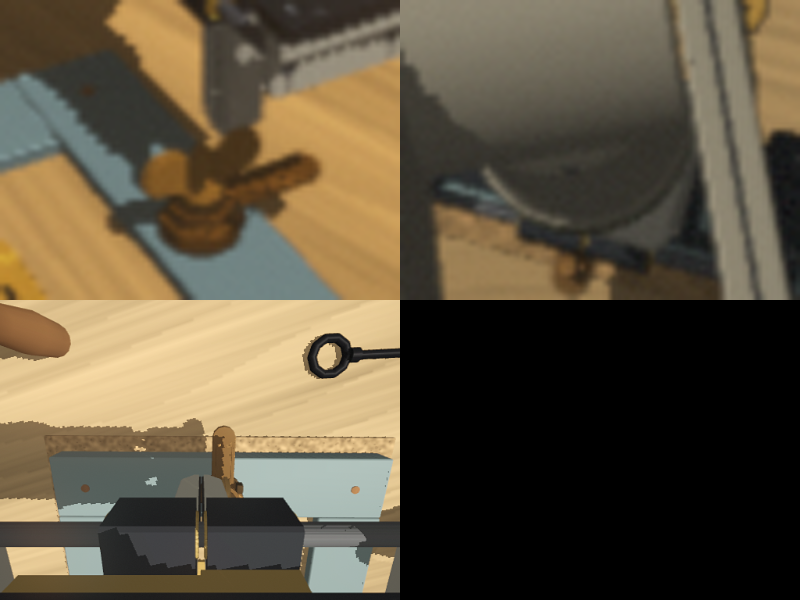

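The scene crop shows the finger behind a wing at (225,150), with the tongue straight out at (300,170). The wing moves with the finger, so I'll carry on in short strokes.

servo_tool --increments "-0.2 0.61 0 0; -0.02 0.71 0 0; 0 0 0 0"

```text
time_s: 9.28
eef_pos: [558.4, 143.6, 69.6]
ee_rot: [3.141, -0.0, 2.842]
wrist_force: [-0.4, 0.5, 0.3]
width: 0.4
grasp_force: 0.1
```

servo_tool --increments "0.19 0.75 0 0; 0.32 0.4 0 0; 0 0 0 0"

```text
time_s: 9.65
eef_pos: [563.8, 154.9, 69.7]
ee_rot: [3.141, 0.0, 2.842]
wrist_force: [-0.3, 0.0, -0.7]
width: 0.5
grasp_force: 0.1
```

servo_tool --increments "0.32 0.4 0 0; 0.74 0.56 0 0; 0 0 0 0"

```text
time_s: 10.02
eef_pos: [574.9, 164.5, 69.7]
ee_rot: [3.141, 0.0, 2.842]
wrist_force: [-0.5, 0.0, -0.5]
width: 0.6
grasp_force: 0.0
```

servo_tool --increments "0.75 0.33 0 0; 0.75 0.14 0 0; 0 0 0 0"

```text
time_s: 10.4
eef_pos: [589.8, 168.8, 69.6]
ee_rot: [3.141, 0.0, 2.842]
wrist_force: [0.1, 0.9, 0.2]
width: 0.9
grasp_force: 0.0
```

servo_tool --increments "0.41 0.12 0 0; 0.38 0.13 0 0; 0.48 0.05 0 0; 0 0 0 0"

```text
time_s: 10.9
eef_pos: [602.4, 171.8, 69.8]
ee_rot: [3.141, 0.001, 2.842]
wrist_force: [0.1, 1.3, 0.4]
width: 0.4
grasp_force: 0.2
```

servo_tool --increments "0.55 -0.08 0 0; 0.58 -0.26 0 0; 0 0 0 0"

```text
time_s: 11.28
eef_pos: [614.0, 168.0, 69.9]
ee_rot: [3.141, 0.001, 2.841]
wrist_force: [0.2, -0.1, -0.5]
width: 0.5
grasp_force: 0.3
```

```bash
python3 - <<'E'
from h import *
import pickle
s=get_state();print(s["eef_pos"],s["wrist_force"],s["wrist_torque"])
f=grab_frame("scene");g=grab_frame("top")
u,v=map(int,proj(f,[592,140,60]));a=cv2.resize(f["pixels"][v-35:v+25,u-40:u+40,::-1],None,fx=5,fy=5,interpolation=cv2.INTER_CUBIC)
w=grab_frame("wrist")["pixels"][:,:,::-1];w=cv2.resize(w,(400,300))
cv2.imwrite("pics/m4.png",np.hstack([a,w]))
E
```

```text
[613.97479629 168.00699489  69.86589816] [ 0.18618468 -0.13560564 -0.48073478] [ 0.07775022 -0.15088784  0.0305312 ]
```

View pics/m4.png

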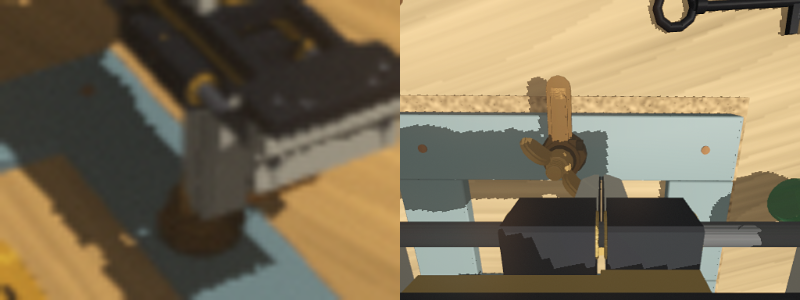

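The wrist view shows the finger behind the wing at (570,185) and the tongue still straight at (560,105). The nut has turned about half a turn, so I'll continue.

servo_tool --increments "0.54 -0.45 0 0; 0.43 -0.63 0 0; 0 0 0 0"

```text
time_s: 11.8
eef_pos: [623.3, 156.7, 69.6]
ee_rot: [-3.141, 0.0, 2.841]
wrist_force: [0.0, 0.1, 0.1]
width: 0.5
grasp_force: 0.1
```

servo_tool --increments "0.28 -0.72 0 0; 0.2 -0.61 0 0; 0 0 0 0"

```text
time_s: 12.18
eef_pos: [627.9, 143.5, 69.6]
ee_rot: [-3.141, 0.0, 2.841]
wrist_force: [-0.4, -0.5, -0.8]
width: 0.3
grasp_force: 0.0
```

servo_tool --increments "0.02 -0.71 0 0; -0.19 -0.75 0 0; 0 0 0 0"

```text
time_s: 12.55
eef_pos: [625.9, 128.8, 69.7]
ee_rot: [-3.141, 0.0, 2.841]
wrist_force: [0.8, -0.0, -0.1]
width: 0.5
grasp_force: 0.1
```

servo_tool --increments "-0.64 -0.8 0 0; -0.74 -0.56 0 0; 0 0 0 0"

```text
time_s: 12.92
eef_pos: [611.4, 115.4, 69.5]
ee_rot: [-3.141, -0.001, 2.841]
wrist_force: [0.5, -0.9, 0.6]
width: 0.6
grasp_force: 0.0
```

servo_tool --increments "-0.75 -0.33 0 0; -0.75 -0.14 0 0; 0 0 0 0"

```text
time_s: 13.3
eef_pos: [596.5, 111.3, 69.5]
ee_rot: [-3.141, -0.001, 2.842]
wrist_force: [-0.6, 0.0, 0.0]
width: 0.6
grasp_force: 0.0
```

servo_tool --increments "-0.41 -0.12 0 0; -0.38 -0.13 0 0; -0.48 -0.05 0 0; 0 0 0 0"

```text
time_s: 13.8
eef_pos: [584.0, 108.2, 69.6]
ee_rot: [-3.141, -0.0, 2.842]
wrist_force: [0.3, 0.4, 0.4]
width: 0.3
grasp_force: 0.2
```

servo_tool --increments "-0.55 0.08 0 0; -0.58 0.26 0 0; 0 0 0 0"

```text
time_s: 14.18
eef_pos: [572.4, 112.0, 69.5]
ee_rot: [-3.141, -0.001, 2.842]
wrist_force: [-0.7, -0.2, 0.5]
width: 0.7
grasp_force: 0.4
```

servo_tool --increments "-0.54 0.45 0 0; -0.43 0.63 0 0; 0 0 0 0"

```text
time_s: 14.55
eef_pos: [563.0, 123.2, 69.6]
ee_rot: [3.142, -0.0, 2.843]
wrist_force: [-0.5, -0.2, 0.6]
width: 0.6
grasp_force: 0.1
```

servo_tool --increments "-0.28 0.72 0 0; -0.2 0.61 0 0; 0 0 0 0"

```text
time_s: 14.92
eef_pos: [558.7, 135.7, 69.9]
ee_rot: [-3.14, 0.001, 2.842]
wrist_force: [-0.5, -4.3, 3.6]
width: 0.5
grasp_force: 2.4
```

servo_tool --increments "-0.02 0.71 0 0; 0.19 0.75 0 0; 0 0 0 0"

```text
time_s: 15.3
eef_pos: [559.0, 141.6, 69.2]
ee_rot: [-3.126, -0.0, 2.84]
wrist_force: [-9.1, -42.6, 11.8]
width: 0.4
grasp_force: 18.8
```

servo_tool --increments "-0.19 -0.75 0 0; 0 -0.71 0 0; 0 -0.8 0 0; 0 0 4 0; 0 0 4 0; 4 -1.5 0 0; 2.6 0 0 0; 0 0 0 0; 0 0 0 0"

```text
time_s: 16.42
eef_pos: [623.5, 113.1, 148.9]
ee_rot: [-3.141, -0.002, 2.842]
wrist_force: [0.6, -0.1, 0.5]
width: 0.8
grasp_force: 0.0
```

```bash
python3 - <<'E'
from h import *
import pickle
f=grab_frame("wrist");pickle.dump(f,open("w5.pkl","wb"))
s=get_state();print(s["time_s"],s["eef_pos"],s["wrist_force"])
u,v=map(int,proj(f,[570,140,60]));save(f,"w5c.png",(u-75,v-55,u+75,v+55),5.3)
E
```

```text
16.475 [623.43178723 113.20101368 149.06760284] [-0.00291627  0.19340069 -0.266998  ]
```

View pics/w5c.png

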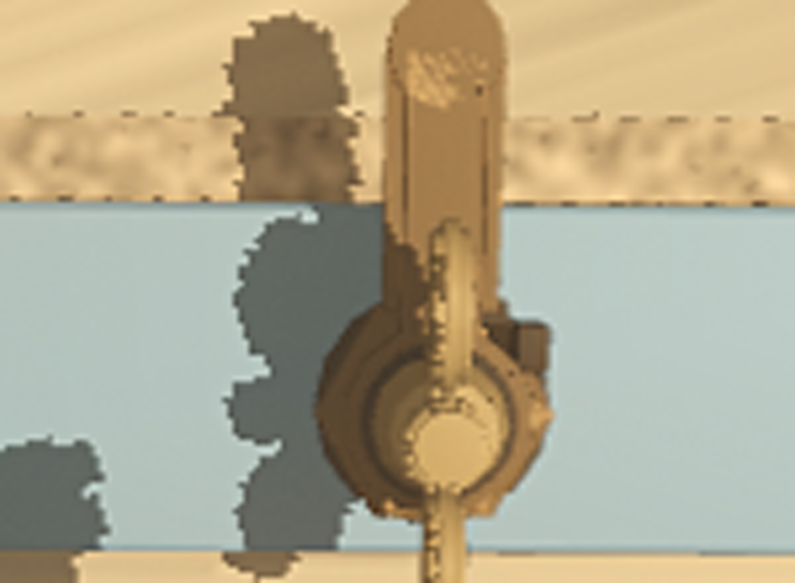

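The tongue stands straight out at (445,150). The wings line up exactly with it, from (455,230) to (443,560), and the nut met its hard stop there. Nothing is touching, so I'll hand in.

```bash
python3 -c "
from bench import *
print(close_job())"
```

```text
the job is handed in; nothing more can be done
None
```

I pushed the tongue round to its stop, then stroked the wing nut clockwise a little over a turn until it hit its hard stop (about 43 N), and handed the job in at about 16.5 s with the robot touching nothing.

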